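# Clear the spent pods out of the window garden

### The arm

A 6-joint arm with a two-finger parallel gripper is mounted at the origin on the work surface. World frame = base frame: x ahead of the robot, y to its left, z up, the work surface at z = 0. Lengths are in m, angles in rad, forces in N, time in s.
With the tool pointing down it reaches from about 0.3 to 0.875 m from the base axis. Payload 4.2 kg.
Tool frame: the origin (TCP) lies between the finger pads; the fingertips stand 19 mm ahead of it and the grasp point (between the pads) is the TCP; z points along the fingers, y is the line along which they close (so a half turn about z gives the same grasp; the last joint's range is limited). The gripper opens to 85 mm and grips with 20 to 120 N. Pads are 22 mm wide; open, the fingers measure 114 mm over their backs; the gripper's body (76 mm by 85 mm) begins 54 mm behind the grasp point. The pads swing forward as they close: fully open they stand 13 mm farther back than shut.
Start: joints at [-1.302, 0.32, 1.565, -0, 1.257, -0.02], TCP at [0.164, -0.551, 0.25] pointing down, gripper open.
Joint ranges: [-3.11, 3.11], [-0.84, 2.01], [0.21, 2.61], [-1.34, 4.49], [0.05, 2.63], [-2.56, 2.56]. Speed limits (rad/s): [2.57, 2.57, 3.14, 3.14, 3.14, 3.14].

### API

Orientations are given as a unit quaternion [x, y, z, w].
In Python, from cell import env gives the robot as it stands. The module is installed in compiled form; this text tells all that it offers.
- The arm moves only by the tool drive_tool, never from a script. Its argument "plan" is a list of rows, each a list of 5 numbers: the opening, from 0 (shut) to 1 (fully open), then the shift along the world's x, y, z in cm, then the turn about the world's z in degrees. In form: [[fingers, tx, ty, tz, yaw], ...]. A call has 1 to 10 rows; each row is the pose to reach, as a shift and turn from the pose commanded when the call began; what a row does not reach only later rows make up. A row lasts 1/8 s, in which the tool goes at most 62.5 mm and 10.7 degrees, less where a joint would pass 70% of its speed; a pose out of reach is approached as far as the arm can. A call with a gripper value outside its range is refused whole. The fingers move at their own pace and stop on an object; the grip force is fixed at half the most. Time passes only in rows, so rows that repeat a pose let the fingers close. It gives the time, the measured TCP pose, the force, the opening and the grip force at its end, in the units of the state.
- env.read_state(): the state, without advancing time (a new reading comes with each control period).
- env.get_image(name): name is "side" or "top"; returns a dict with "image" (420x560x3 uint8, red, green, blue), "z_map" (420x560 float32, m along the optical axis (not along the pixel's ray), 0 where there is no reading), "vertical_fov" (degrees; the focal length in pixels is half the picture's height over the tangent of half this angle, whatever the lens; pixels are square), "cx", "cy" (the principal point, pixels), "rvec" (rotation vector, rad) and "tvec" (3), from world to camera coordinates, as OpenCV has them. Camera axes: x right, y down, z forward; pixel columns grow to the right and rows downward; lengths in m; the calibration is good to about 2 mm. A picture is of the moment at which its call begins.
- env.hand_in(): hands the job in; it is judged then, once.
The state is a dict: "t": time; "joints": joint angles; "joint_velocities": joint speeds; "tau": joint torques, N m; "ee_pos": TCP position; "tcp_rot": TCP orientation; "ft_force": force on the tool from outside, world axes, zero at the start; "moment": the same for the moment, N m; "width": finger opening in m; "grasp_force": force on a finger pad.
Only numpy, scipy, OpenCV 4.12 (cv2) and the standard library are available. Lean on these libraries where they do the work, as an engineer would, in place of code of your own. Each camera call takes 0.05 s, during which the arm holds its last target. There are 200 camera calls.

### The job

The season is over, so clear the spent pods out of the white window garden: press the waste bin's pedal fully down so that its lid swings open, then pull every pod up out of its snap socket and put it in the bin, along with every empty black nursery pot standing on the table. Finally shut the bin's lid fully. Leave the two planted pots on the wooden riser and the wire lantern where they are.

Things in the scene. Friction and masses are not known exactly. Their poses are not given: they have to be found in the camera images.
- bin: fixed rectangular waste bin, brushed steel, 180 (its x) x 240 (its y) x 150 high, walls and floor 5. Origin: centre of its underside; its -x is the front, where the pedal sticks out; the lid's hinge is along y at x = +98, z = 156 in this frame
- pedal (a joint): bin's pedal, rad: 0 up (sprung), 0.5 down at its stop. Hinge along the bin's y at bin x = -90, z = 50; it sticks out 85 to -x, with a black tread 45 x 70 at 40 to 85 from the hinge. Pressing it lifts the lid by two side arms (lid about 3 x pedal angle), 10 to 17 N at the tread. It springs back when let go; the lid stays open
- pedal_pad (a point): middle of the top of the pedal's tread, 65 in front of the pedal's hinge; 56 above the table when up, about 24 when fully down
- lid (a joint): bin's lid, rad: 0 shut, 1.5 fully open (nearly upright, at the bin's rear). Flat grey plate 193 (hinge to free edge) x 262 x 8, no handle. Its stiff hinge (friction 0.13 N m; lid 100 g) holds it at any angle it is left at; push it shut from behind or above with about 1 to 2 N at the free edge
- lid_edge (a point): middle of the lid's free edge (mid thickness), 193 from the hinge line
- garden: fixed white countertop garden, 130 (its x) x 310 (y) x 90 high. Origin: centre of underside. Four square sockets 37.5 wide along y at x = 0, y = -105, -35, 35, 105. A seated pod's flange rests on the deck (pod origin at garden z = 52, axes as the garden's). A sprung catch in each socket grips the pod's groove: pulling straight up takes 10 to 20 N over the first 20 mm, then it is free
- pod1: spent grey plastic pod, 72 tall, 60 g. Origin: centre of underside, z up. Square body 36 x 36, z 0 to 38, with a groove 3 deep, z 10 to 28, across its two x faces; flange 48 x 48, z 38 to 43; upright pull tab z 43 to 72, 12 thick along the pod's x, 34 wide along its y. None if absent. At the start in the garden's socket at y = -105
- pod2: spent grey plastic pod, 72 tall, 60 g. Origin: centre of underside, z up. Square body 36 x 36, z 0 to 38, with a groove 3 deep, z 10 to 28, across its two x faces; flange 48 x 48, z 38 to 43; upright pull tab z 43 to 72, 12 thick along the pod's x, 34 wide along its y. None if absent. At the start in the garden's socket at y = -35
- pod3: spent grey plastic pod, 72 tall, 60 g. Origin: centre of underside, z up. Square body 36 x 36, z 0 to 38, with a groove 3 deep, z 10 to 28, across its two x faces; flange 48 x 48, z 38 to 43; upright pull tab z 43 to 72, 12 thick along the pod's x, 34 wide along its y. None if absent. At the start in the garden's socket at y = 35
- pod4: spent grey plastic pod, 72 tall, 60 g. Origin: centre of underside, z up. Square body 36 x 36, z 0 to 38, with a groove 3 deep, z 10 to 28, across its two x faces; flange 48 x 48, z 38 to 43; upright pull tab z 43 to 72, 12 thick along the pod's x, 34 wide along its y. None if absent. At the start in the garden's socket at y = 105
- nursery1: empty black nursery pot standing open end up on the table: hollow round cup 60 tall, 54 outside diameter at the foot, 62 at the rim, wall 3; about 40 g. Origin: centre of its underside, z up. None if absent
- nursery2: empty black nursery pot standing open end up on the table: hollow round cup 60 tall, 54 outside diameter at the foot, 62 at the rim, wall 3; about 40 g. Origin: centre of its underside, z up. None if absent
- white_planter: bystander: white ceramic pot with a succulent, 94 diameter, 90 high plus leaves, on the wooden riser. Origin: centre of its underside
- silver_planter: bystander: silver bellied pot with a succulent, 110 diameter, 80 high plus leaves, on the wooden riser. Origin: centre of its underside
- lantern: bystander: black wire lantern, 116 widest diameter, 172 high, on the table. Origin: centre of its underside

How it is judged:
By the outcome, as a careful person would: the job done as asked, in the order asked, and still so for the second after the job is handed in, with the robot touching nothing.
Of pod1, pod2, pod3, pod4 only 3 to 4 are there at a start; the rules pass over those that are not, and their reading is None.
Of nursery1, nursery2 only 1 to 2 are there at a start; the rules pass over those that are not, and their reading is None.
At some moment in a run one of nursery1, nursery2 may be knocked a few centimetres aside while the robot is not near it.
It also fails if it takes over 210 s, if anything falls off the work surface, if the arm or the gripper's body presses on something with over 40 N, if the wrist force passes 120 N, or if a joint passes its speed limit or range.

## Working session

There is one attempt and no reset: what is moved stays moved. The work goes in short steps, Python scripts to look and compute and a tool call to move; the robot and the scene stay as the last step left them, time stands still between calls to the robot, and variables do not carry over. Pictures are saved under pics/ and viewed, at most 14 in all, crops included, and the job is handed in when it is done.

Besides the shell and the picture viewer there is one more tool, called after "Emit:" by a JSON object that holds its "api" and its "payload". drive_tool: Moves the arm, as the interface text tells. Its arguments: {"type":"object","properties":{"plan":{"type":"array","items":{"type":"array","items":{"type":"number"}}}},"required":["plan"]}

```bash
mkdir -p pics; cat > h.py <<'E'
import numpy as np, cv2
from cell import env
def cam(n):
    d=env.get_image(n); im=d["image"]; h,w=im.shape[:2]
    f=h/2/np.tan(np.radians(d["vertical_fov"])/2)
    R=cv2.Rodrigues(np.array(d["rvec"],float))[0]; t=np.array(d["tvec"],float).ravel()
    z=d["z_map"]; v,u=np.mgrid[:h,:w]
    pc=np.stack([(u-d["cx"])/f*z,(v-d["cy"])/f*z,z],-1)
    P=(pc-t)@R; P[z==0]=np.nan
    return im,P,(R,t,f,d["cx"],d["cy"])
def ray(c,u,v,h):
    R,t,f,cx,cy=c; o=-R.T@t; d=R.T@np.array([(u-cx)/f,(v-cy)/f,1]); return o+d*(h-o[2])/d[2]
def save(n,im): cv2.imwrite("pics/"+n+".png",im[...,::-1])
E
python3 - <<'E'
from h import *
for n in("top","side"):
    im,P,c=cam(n); save(n+"0",im); np.savez(n+"0.npz",im=im,P=P); print(n,-c[0].T@c[1],c[0][2],np.isfinite(P[...,2]).mean())
print(env.read_state())
E
```

```text
top [ 0.30547978 -0.01909633  1.51173194] [ 1.39691276e-01 -6.89524011e-04 -9.90194866e-01] 0.9957482993197279
side [ 0.09390626 -1.11634645  1.52787813] [ 0.21994847  0.60288054 -0.76691442] 0.9959948979591837
{'t': 0.1, 'joints': array([-1.30200792e+00,  3.20238518e-01,  1.56554144e+00,  1.98437361e-06,
        1.25742459e+00, -2.00530199e-02]), 'joint_velocities': array([ 0.00130015, -0.00220514, -0.00245215,  0.00077481,  0.00169256,
       -0.00227809]), 'tau': array([-5.52942420e-04, -4.16409159e+01, -2.34704804e+01, -5.98323686e-05,
        4.93881947e-03,  8.74004144e-06]), 'ee_pos': array([ 0.16365102, -0.55080715,  0.24956632]), 'tcp_rot': array([ 9.89589165e-01,  1.43918845e-01, -9.90388975e-05, -7.99836389e-04]), 'ft_force': array([-0.05910548, -0.00527607,  0.54891226]), 'moment': array([ 0.04648504,  0.0261541 , -0.02305836]), 'grasp_force': 0.0, 'width': 0.0854004024764363}
```

View pics/top0.png

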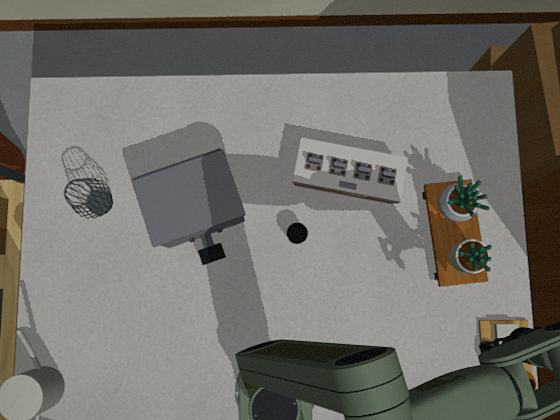

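View pics/side0.png

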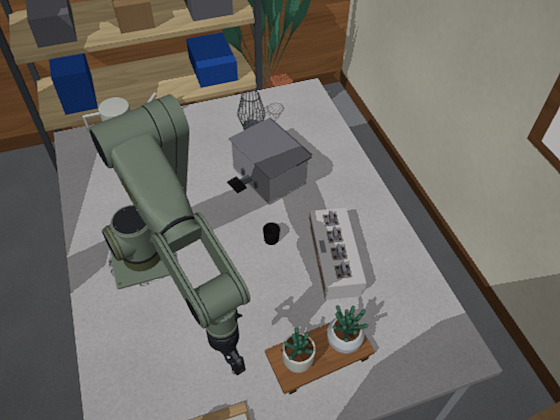

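The top view shows the bin lid around (188,198), the pedal tread at (211,253), four pods at (314,160) to (387,175), one nursery pot at (297,232), the lantern at left and the riser at right. The side view agrees: pot (271,234), tread (237,184). Next I'll measure them.

```bash
python3 - <<'E'
from h import *
d=np.load("top0.npz"); im,P=d["im"],d["P"]; z=P[...,2]
u=np.arange(560)[None,:]+0*z; v=np.arange(420)[:,None]+0*z
def comp(m,name,mn=8):
    n,l,s,_=cv2.connectedComponentsWithStats(m.astype(np.uint8))
    for i in range(1,n):
        if s[i,4]<mn: continue
        q=P[l==i]; r=cv2.minAreaRect((q[:,:2]*1000).astype(np.float32))
        print(name,s[i,4],"px",s[i,:2],"mean",q.mean(0).round(4),"rect c",np.round(r[0],1),np.round(r[1],1),round(r[2],1))
        
comp((z>.14)&(z<.185)&(u>120)&(u<260)&(v>140)&(v<260),"lid",500)
comp((z>.03)&(z<.075)&(u>180)&(u<240)&(v>225)&(v<270),"pedal")
comp((z>.082)&(z<.096)&(u>280)&(u<420)&(v>125)&(v<210),"deck",50)
comp((z>.108)&(u>285)&(u<415)&(v>135)&(v<200),"tab",4)
comp((z>.083)&(z<.2)&(u>280)&(u<415)&(v>125)&(v<210),"garden",50)
black=(im.max(-1)<45)
comp(black&(z>.004)&(z<.08)&(u>240)&(u<420)&(v>190)&(v<335),"pot")
comp((z>.05)&(z<.08)&(u>270)&(u<320)&(v>210)&(v<250),"potrim")
comp((z>.01)&(z<.3)&(u>60)&(u<118)&(v>140)&(v<225),"lantern")
comp((z>.01)&(z<.3)&(u>418)&(u<510)&(v>160)&(v<300),"riser",30)
E
```

```text
lid 7030 px [131 148] mean [0.5356 0.226  0.1598] rect c [537.5 226.7] [199.7 262.8] 18.5
pedal 662 px [181 226] mean [0.4085 0.1829 0.055 ] rect c [407.5 185.1] [ 85.9 140.7] 18.5
deck 4152 px [292 138] mean [ 0.6194 -0.2225  0.0903] rect c [ 621.  -223.1] [310.3 133. ] 78.1
tab 67 px [308 157] mean [ 0.641  -0.1199  0.1216] rect c [ 641.9 -120.1] [34.  12.3] 77.0
tab 67 px [333 162] mean [ 0.6267 -0.1879  0.1216] rect c [ 627.2 -188.4] [33.6 13.1] 77.9
tab 69 px [357 166] mean [ 0.6122 -0.2564  0.1211] rect c [ 613.6 -256.9] [34.1 13.6] 75.9
tab 69 px [381 171] mean [ 0.5981 -0.3238  0.1212] rect c [ 599.3 -324.5] [33.7 14. ] 79.7
garden 4867 px [292 138] mean [ 0.6193 -0.2226  0.0929] rect c [ 621.  -223.1] [310.3 133. ] 78.1
pot 222 px [287 223] mean [ 0.4508 -0.0724  0.0235] rect c [447.8 -71.3] [56.2 52.9] 63.1
potrim 86 px [286 223] mean [ 0.4471 -0.0702  0.0579] rect c [443.9 -69.3] [58.8 59.1] 45.3
lantern 865 px [ 63 178] mean [0.5493 0.5143 0.0852] rect c [550.9 516.3] [115.6 112.6] 3.0
riser 5503 px [422 176] mean [ 0.4369 -0.515   0.0863] rect c [ 450.7 -529.3] [317.8 145.5] 5.2
```

Emit:
{"api": "drive_tool", "payload": {"plan": [[0, 0, 0, 6, 0], [0, 0, 3, 12, 0], [0, 4, 8, 15, 10], [0, 8, 14, 15, 20], [0, 13, 20, 15, 30], [0, 18, 26, 15, 40], [0, 21, 32, 15, 50], [0, 23, 38, 15, 60], [0, 23, 44, 15, 70], [0, 23, 50, 13, 80]]}}

```text
t: 1.35
ee_pos: [0.3899, -0.0966, 0.3891]
tcp_rot: [0.663, 0.748, 0.0, 0.001]
ft_force: [1.4, 0.5, -1.0]
width: -0.0
grasp_force: 0.0
```

Emit:
{"api": "drive_tool", "payload": {"plan": [[0, 0, 6, -4, 6], [0, 0, 12, -8, 12], [0, -0.5, 18, -10, 12], [0, -1, 22.5, -13, 12], [0, -1, 22.5, -13, 12]]}}

```text
t: 1.98
ee_pos: [0.3774, 0.1285, 0.2569]
tcp_rot: [0.582, 0.813, -0.002, -0.002]
ft_force: [0.4, -1.2, 0.7]
width: -0.0001
grasp_force: 0.0
```

```bash
python3 - <<'E'
from h import *
im,P,c=cam("top"); save("top1",im); np.savez("top1.npz",im=im,P=P)
im2,P,c=cam("side"); save("side1",im2)
s=env.read_state();print(s["t"],s["ee_pos"],s["tcp_rot"],s["joints"],s["ft_force"])
save("both1",cv2.resize(np.hstack([im,im2]),(800,300)))
E
```

```text
2.075 [0.37885494 0.12692442 0.25841433] [ 5.82922706e-01  8.12527098e-01 -8.37005077e-04 -3.65074402e-04] [ 2.94811020e-01  3.40376300e-02  1.90611376e+00 -4.69703841e-04
  1.20321423e+00 -3.11732793e-02] [-0.22174652 -0.7649904   0.65095435]
```

View pics/both1.png

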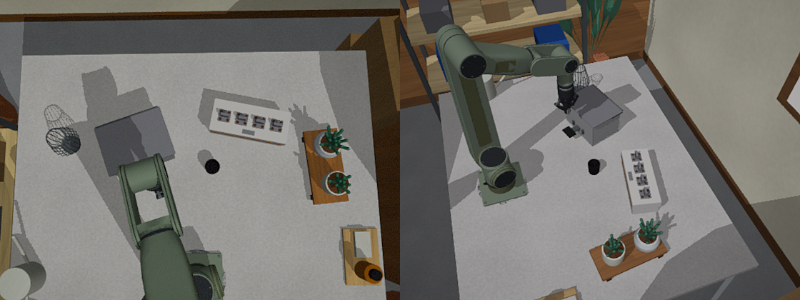

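The pictures show the arm just in front of the bin with the pedal free beneath it. There is only one nursery pot, at (211,166) left and (593,166) right, and four pods. Now to press the pedal.

Emit:
{"api": "drive_tool", "payload": {"plan": [[0, 0.3, 4.7, 0, 0], [0, 0.3, 4.7, -6, 0], [0, 0.3, 4.7, -12, 0], [0, 0.3, 4.7, -17, 0], [0, 0.3, 4.7, -17, 0]]}}

```text
t: 2.7
ee_pos: [0.3812, 0.1714, 0.0874]
tcp_rot: [0.585, 0.811, -0.003, -0.002]
ft_force: [0.3, -0.5, 0.0]
width: -0.0002
grasp_force: 0.0
```

Emit:
{"api": "drive_tool", "payload": {"plan": [[0, 0, 0, -1, 0], [0, 0, 0, -1.5, 0], [0, 0, 0, -2, 0], [0, 0, 0, -2.5, 0], [0, 0, 0, -3, 0], [0, 0, 0, -3.4, 0], [0, 0, 0, -3.8, 0], [0, 0, 0, -4.2, 0], [0, 0, 0, -4.2, 0], [0, 0, 0, -4.2, 0]]}}

```text
t: 3.95
ee_pos: [0.3842, 0.1742, 0.0484]
tcp_rot: [0.584, 0.812, 0.002, 0.001]
ft_force: [1.1, 0.6, 7.2]
width: 0.0004
grasp_force: 2.9
```

```bash
python3 - <<'E'
from h import *
im,P,c=cam("side"); save("side2",im[80:260,160:400])
top,P,c=cam("top"); z=P[...,2]; m=(z>.2)&(P[...,0]>.5)&(P[...,1]>.05); print(m.sum(),P[m].mean(0) if m.any() else 0,P[m].max(0) if m.any() else 0)
E
```

```text
1319 [0.57344948 0.23802181 0.28632143] [0.64963614 0.3713463  0.3384686 ]
```

View pics/side2.png

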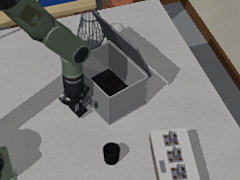

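The lid has swung well open (crop: lid upper right of the bin). I'll press on to the stop.

Emit:
{"api": "drive_tool", "payload": {"plan": [[0, 0, 0, -0.3, 0], [0, 0, 0, -0.6, 0], [0, 0, 0, -0.9, 0], [0, 0, 0, -0.9, 0]]}}

```text
t: 4.55
ee_pos: [0.3849, 0.1745, 0.0402]
tcp_rot: [0.584, 0.812, 0.003, 0.002]
ft_force: [-0.3, 0.0, 15.3]
width: 0.0002
grasp_force: 6.9
```

Emit:
{"api": "drive_tool", "payload": {"plan": [[0, 0, 0, -0.3, 0], [0, 0, 0, -0.5, 0], [0, 0, 0, -0.5, 0]]}}

```text
t: 4.92
ee_pos: [0.3855, 0.1748, 0.039]
tcp_rot: [0.584, 0.812, 0.004, 0.003]
ft_force: [-8.9, -4.0, 62.0]
width: 0.0001
grasp_force: 29.8
```

Emit:
{"api": "drive_tool", "payload": {"plan": [[0, 0, 0, 1, 0], [0, 0, 0, 3, 0], [0.4, 0, 0, 9, 0], [0.6, 0, 0, 15, 0], [0.6, 0, 0, 21, 0], [0.6, 2, -6, 23, -6], [0.6, 6, -12, 23, -12], [0.6, 9, -18, 23, -18], [0.6, 13, -24, 23, -24], [0.6, 17, -29, 21, -30]]}}

```text
t: 6.18
ee_pos: [0.5353, -0.0945, 0.2506]
tcp_rot: [0.775, 0.631, 0.001, 0.001]
ft_force: [0.5, 0.7, -0.6]
width: 0.0514
grasp_force: 0.0
```

```bash
python3 - <<'E'
from h import *
im,P,c=cam("top"); z=P[...,2]; B=np.array([.536,.226]);a=np.radians(18.5)
x=(P[...,0]-B[0])*np.cos(a)+(P[...,1]-B[1])*np.sin(a);y=-(P[...,0]-B[0])*np.sin(a)+(P[...,1]-B[1])*np.cos(a)
m=(z>.17)&(abs(y)<.14)&(x>0)&(x<.2); print("lid",m.sum(),x[m].min(),x[m].max(),z[m].max(),y[m].min(),y[m].max())
t=m&(z>z[m].max()-.03);print(np.median(x[t]))
m=(abs(z-.152)<.004)&(abs(y)<.14)&(abs(x)<.12);print("rim",x[m].min(),x[m].max(),y[m].min(),y[m].max())
m=(z>.02)&(z<.075)&(im.max(-1)<60)&(abs(P[...,0]-.447)<.12)&(abs(P[...,1]+.07)<.12)
print("pot",m.sum(),P[m].min(0),P[m].max(0))
s=env.read_state();print(s["t"],s["ee_pos"],s["tcp_rot"])
save("top3",im)
E
```

```text
lid 1884 0.073626609842694 0.09150048252989451 0.3535011633838169 -0.13102341380347707 0.12990666133700185
0.07658811078950759
rim -0.09345918109680763 0.09498408971372983 -0.12964043487550372 0.12945203642276082Traceback (most recent call last):
  File "<stdin>", line 8, in <module>
    return umr_minimum(a, axis, None, out, keepdims, initial, where)
ValueError: zero-size array to reduction operation minimum which has no identity
```

Emit:
{"api": "drive_tool", "payload": {"plan": [[0.6, 5, -2, 0, 0], [0.6, 10.6, -2.6, 0, 0], [0.6, 10.6, -2.6, 0, 0], [0.6, 10.6, -2.6, 0, 0]]}}

```text
t: 6.72
ee_pos: [0.6394, -0.118, 0.249]
tcp_rot: [0.774, 0.633, -0.001, -0.001]
ft_force: [-0.9, 0.5, 0.4]
width: 0.0514
grasp_force: 0.0
```

```bash
python3 - <<'E'
from h import *
s=env.read_state();print(s["t"],s["ee_pos"],s["tcp_rot"],s["ft_force"])
im,P,c=cam("side"); save("side3",im)
E
```

```text
6.725 [ 0.63936274 -0.11803023  0.24901709] [ 7.73972007e-01  6.33218721e-01 -7.59472343e-04 -8.98156153e-04] [-0.85142939  0.50540815  0.44376281]
```

View pics/side3.png

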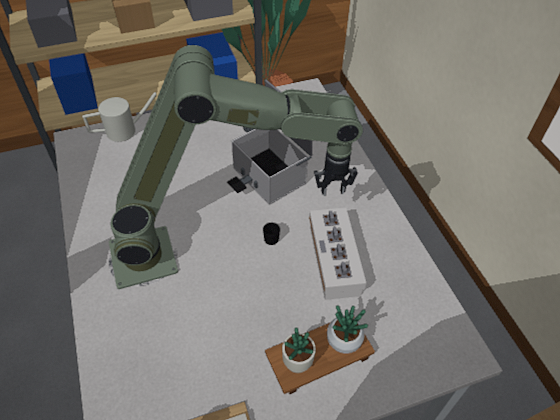

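The picture shows the bin open (opening near (268,162)), the pedal back up, the pot still at (271,234), and the gripper at (335,178) over the nearest pod. I'll descend and grip it.

Emit:
{"api": "drive_tool", "payload": {"plan": [[0.6, 0.2, -0.2, -6, 0], [0.6, 0.2, -0.2, -11, 0], [0.6, 0.2, -0.2, -13.2, 0], [0.6, 0.2, -0.2, -13.2, 0], [0, 0.2, -0.2, -13.2, 0], [0, 0.2, -0.2, -13.2, 0], [0, 0.2, -0.2, -13.2, 0], [0, 0.2, -0.2, -13.2, 0]]}}

```text
t: 7.78
ee_pos: [0.6432, -0.1207, 0.1197]
tcp_rot: [0.774, 0.633, 0.001, 0.001]
ft_force: [-1.4, 0.1, 6.2]
width: 0.0106
grasp_force: 59.3
```

Emit:
{"api": "drive_tool", "payload": {"plan": [[0, 0, 0, 0.4, 0], [0, 0, 0, 0.8, 0], [0, 0, 0, 1.2, 0], [0, 0, 0, 1.7, 0], [0, 0, 0, 2.3, 0], [0, 0, 0, 3.2, 0], [0, 0, 0, 5, 0], [0, 0, 0, 8, 0], [0, 0, 0, 11, 0], [0, 0, 0, 13, 0]]}}

```text
t: 9.02
ee_pos: [0.6412, -0.1204, 0.2509]
tcp_rot: [0.774, 0.633, -0.0, 0.0]
ft_force: [-0.4, -1.1, -0.1]
width: 0.0108
grasp_force: 59.9
```

Emit:
{"api": "drive_tool", "payload": {"plan": [[0, -1.5, 6, 0.5, 5], [0, -3, 12, 0.5, 10], [0, -4.5, 18, 0.5, 15], [0, -6, 24, 0.5, 20], [0, -7.5, 30, 0.5, 25], [0, -9.5, 36, 0.5, 30], [0, -11.5, 42.2, 0.5, 30], [0, -11.5, 42.2, 0.5, 30], [0, -11.5, 42.2, -6, 30], [0, -11.5, 42.2, -12.5, 30]]}}

```text
t: 10.28
ee_pos: [0.5274, 0.3005, 0.1282]
tcp_rot: [0.584, 0.812, 0.001, 0.001]
ft_force: [0.2, -0.4, -1.1]
width: 0.0106
grasp_force: 59.8
```

Emit:
{"api": "drive_tool", "payload": {"plan": [[0, 0, 0, 0, 0], [0, 0, 0, 0, 0], [0.4, 0, 0, 0, 0], [0.4, 0, 0, 0, 0], [0.4, 0, 0, 0, 0]]}}

```text
t: 10.9
ee_pos: [0.5277, 0.3017, 0.1288]
tcp_rot: [0.584, 0.812, 0.001, 0.0]
ft_force: [-0.7, -0.5, -0.2]
width: 0.0339
grasp_force: 0.0
```

```bash
python3 - <<'E'
from h import *
s=env.read_state();print(s["t"],s["ee_pos"],s["tcp_rot"],s["ft_force"],s["width"])
im,P,c=cam("side"); im2,_,_=cam("top"); save("b4",np.hstack([im[60:260,180:380],im2[110:310,110:310]]))
E
```

```text
10.9 [0.52770503 0.30171764 0.12881865] [5.83917418e-01 8.11812459e-01 8.91542857e-04 4.29592643e-04] [-0.66659865 -0.484543   -0.23084836] 0.033935520118708554
```

View pics/b4.png

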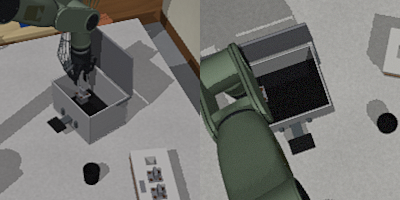

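The pod is released; the pot and pedal are undisturbed. Next is the second pod.

Emit:
{"api": "drive_tool", "payload": {"plan": [[0.4, 0, 0, 6, 0], [0.4, 0, 0, 12, 0], [0.6, 1.2, -6, 12.5, -5], [0.6, 2.4, -12, 12.5, -10], [0.6, 3.6, -18, 12.5, -15], [0.6, 4.8, -24, 12.5, -20], [0.6, 6, -30, 12.5, -25], [0.6, 7.5, -36, 12.5, -30], [0.6, 9, -42, 12.5, -30], [0.6, 9.9, -48, 12.5, -30]]}}

```text
t: 12.25
ee_pos: [0.6267, -0.1805, 0.2525]
tcp_rot: [0.774, 0.633, 0.0, 0.0]
ft_force: [0.3, -0.4, 0.9]
width: 0.0516
grasp_force: 0.0
```

Emit:
{"api": "drive_tool", "payload": {"plan": [[0.6, 0, -1, 0, 0], [0.6, 0, -1, 0, 0], [0.6, 0, -1, 0, 0]]}}

```text
t: 12.62
ee_pos: [0.6262, -0.1869, 0.2528]
tcp_rot: [0.774, 0.634, 0.0, -0.0]
ft_force: [-0.4, 0.6, 0.2]
width: 0.0512
grasp_force: 0.0
```

Emit:
{"api": "drive_tool", "payload": {"plan": [[0.6, 0.1, -0.1, -6, 0], [0.6, 0.1, -0.1, -11, 0], [0.6, 0.1, -0.1, -13.3, 0], [0.6, 0.1, -0.1, -13.3, 0], [0, 0.1, -0.1, -13.3, 0], [0, 0.1, -0.1, -13.3, 0], [0, 0.1, -0.1, -13.3, 0], [0, 0.1, -0.1, -13.3, 0]]}}

```text
t: 13.62
ee_pos: [0.6285, -0.1895, 0.1216]
tcp_rot: [0.774, 0.633, 0.001, 0.001]
ft_force: [1.0, 1.2, 6.1]
width: 0.0106
grasp_force: 60.8
```

Emit:
{"api": "drive_tool", "payload": {"plan": [[0, 0, 0, 0.4, 0], [0, 0, 0, 0.8, 0], [0, 0, 0, 1.2, 0], [0, 0, 0, 1.7, 0], [0, 0, 0, 2.3, 0], [0, 0, 0, 3.2, 0], [0, 0, 0, 5, 0], [0, 0, 0, 8, 0], [0, 0, 0, 11, 0], [0, 0, 0, 13.3, 0]]}}

```text
t: 14.88
ee_pos: [0.6265, -0.1895, 0.254]
tcp_rot: [0.774, 0.633, -0.001, -0.0]
ft_force: [0.6, 0.3, 0.5]
width: 0.0106
grasp_force: 60.0
```

Emit:
{"api": "drive_tool", "payload": {"plan": [[0, -1, 6, 0.5, 6], [0, -2, 12, 0.5, 12], [0, -3, 18, 0.5, 18], [0, -4, 24, 0.5, 24], [0, -5, 30, 0.5, 30], [0, -5.2, 35, 0.5, 30], [0, -5.2, 35, 0.5, 30], [0, -5.2, 35, -6, 30], [0, -5.2, 35, -12.8, 30], [0, -5.2, 35, -12.8, 30]]}}

```text
t: 16.12
ee_pos: [0.5719, 0.1585, 0.1206]
tcp_rot: [0.584, 0.812, -0.005, -0.003]
ft_force: [-0.1, -0.1, -0.3]
width: 0.0103
grasp_force: 60.0
```

Emit:
{"api": "drive_tool", "payload": {"plan": [[0, 0, 0, 0, 0], [0.4, 0, 0, 0, 0], [0.4, 0, 0, 0, 0], [0.4, 0, 0, 0, 0], [0.4, 0, 0, 6, 0], [0.4, 0, 0, 12.5, 0], [0.6, 1, -6, 12.5, -6], [0.6, 2, -12, 12.5, -12], [0.6, 2, -18, 12.5, -18], [0.6, 3, -24, 12.5, -24]]}}

```text
t: 17.38
ee_pos: [0.605, -0.0812, 0.2504]
tcp_rot: [0.741, 0.672, 0.0, 0.0]
ft_force: [1.0, 0.6, -0.3]
width: 0.0513
grasp_force: 0.0
```

Emit:
{"api": "drive_tool", "payload": {"plan": [[0.6, 0.5, -6, 0, -6], [0.6, 1, -12, 0, -6], [0.6, 1, -17.6, 0, -6], [0.6, 1, -17.6, 0, -6], [0.6, 1, -17.6, 0, -6]]}}

```text
t: 18.0
ee_pos: [0.6152, -0.2551, 0.2497]
tcp_rot: [0.774, 0.633, 0.0, -0.0]
ft_force: [0.1, -0.5, -0.6]
width: 0.0511
grasp_force: 0.0
```

```bash
python3 - <<'E'
from h import *
s=env.read_state();print(s["t"],s["ee_pos"],s["tcp_rot"],s["ft_force"],s["width"])
im,P,c=cam("side"); im2,_,_=cam("top"); save("b5",np.hstack([im[100:320,180:400],im2[100:320,110:420]]))
E
```

```text
18.0 [ 0.6151792  -0.25511435  0.24974404] [ 7.74274541e-01  6.32849742e-01  2.69976664e-04 -2.56733862e-04] [ 0.12645039 -0.45020931 -0.61638342] 0.051140836133983174
```

View pics/b5.png

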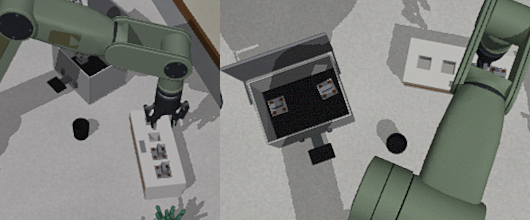

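The two pods stand upright in the bin (crop at (278,107) and (326,90)), two sockets are empty, and the pot is still at (397,143). Third pod now.

Emit:
{"api": "drive_tool", "payload": {"plan": [[0.6, -0.1, -0.2, -6, 0], [0.6, -0.1, -0.2, -11, 0], [0.6, -0.1, -0.2, -13.1, 0], [0.6, -0.1, -0.2, -13.1, 0], [0, -0.1, -0.2, -13.1, 0], [0, -0.1, -0.2, -13.1, 0], [0, -0.1, -0.2, -13.1, 0], [0, -0.1, -0.2, -13.1, 0]]}}

```text
t: 19.1
ee_pos: [0.6153, -0.2577, 0.1206]
tcp_rot: [0.774, 0.633, 0.001, 0.001]
ft_force: [-0.5, 1.4, 6.9]
width: 0.0111
grasp_force: 60.8
```

Emit:
{"api": "drive_tool", "payload": {"plan": [[0, 0, 0, 0.4, 0], [0, 0, 0, 0.8, 0], [0, 0, 0, 1.2, 0], [0, 0, 0, 1.7, 0], [0, 0, 0, 2.3, 0], [0, 0, 0, 3.2, 0], [0, 0, 0, 5, 0], [0, 0, 0, 8, 0], [0, 0, 0, 11, 0], [0, 0, 0, 13.3, 0]]}}

```text
t: 20.35
ee_pos: [0.6141, -0.2576, 0.2554]
tcp_rot: [0.774, 0.633, 0.0, 0.001]
ft_force: [0.5, -0.0, -0.9]
width: 0.0109
grasp_force: 59.9
```

Emit:
{"api": "drive_tool", "payload": {"plan": [[0, -0.8, 6, 0.5, 4], [0, -1.6, 12, 0.5, 8], [0, -2.4, 18, 0.5, 12], [0, -3.2, 24, 0.5, 18], [0, -4, 30, 0.5, 24], [0, -4.8, 36, 0.5, 30], [0, -5.6, 42, 0.5, 30], [0, -6.4, 48, 0.5, 30], [0, -6.4, 48.9, 0.5, 30], [0, -6.4, 48.9, -6, 30]]}}

```text
t: 21.6
ee_pos: [0.5528, 0.2332, 0.1998]
tcp_rot: [0.583, 0.812, 0.005, 0.004]
ft_force: [1.4, -0.6, -3.1]
width: 0.0105
grasp_force: 59.9
```

Emit:
{"api": "drive_tool", "payload": {"plan": [[0, 0, 0, -6, 0], [0, 0, 0, -6.8, 0], [0, 0, 0, -6.8, 0], [0.4, 0, 0, -6.8, 0], [0.4, 0, 0, -6.8, 0], [0.4, 0, 0, -6.8, 0], [0.4, 0, 0, 0, 0], [0.4, 0, 0, 6, 0], [0.6, 0.8, -6, 6, -5], [0.6, 1.2, -12, 6, -10]]}}

```text
t: 22.85
ee_pos: [0.5628, 0.1108, 0.2558]
tcp_rot: [0.653, 0.758, 0.001, 0.001]
ft_force: [0.0, -0.6, -0.4]
width: 0.0515
grasp_force: 0.0
```

Emit:
{"api": "drive_tool", "payload": {"plan": [[0.6, 0, -6, 0, -5], [0.6, 0, -12, 0, -10], [0.6, 0.5, -18, 0, -15], [0.6, 0.8, -24, 0, -20], [0.6, 1, -30, 0, -20], [0.6, 2, -36, 0, -20], [0.6, 3, -40, 0, -20], [0.6, 3, -40, 0, -20]]}}

```text
t: 23.85
ee_pos: [0.5923, -0.2914, 0.2536]
tcp_rot: [0.775, 0.632, -0.0, 0.0]
ft_force: [-0.7, 0.9, -0.1]
width: 0.0513
grasp_force: 0.0
```

Emit:
{"api": "drive_tool", "payload": {"plan": [[0.6, 0.7, -3.3, 0, 0], [0.6, 0.7, -3.3, 0, 0], [0.6, 0.7, -3.3, -6, 0], [0.6, 0.7, -3.3, -11, 0], [0.6, 0.7, -3.3, -13.4, 0], [0.6, 0.7, -3.3, -13.4, 0], [0, 0.7, -3.3, -13.4, 0], [0, 0.7, -3.3, -13.4, 0], [0, 0.7, -3.3, -13.4, 0], [0, 0.7, -3.3, -13.4, 0]]}}

```text
t: 25.1
ee_pos: [0.6005, -0.3217, 0.1222]
tcp_rot: [0.774, 0.633, 0.001, 0.002]
ft_force: [1.1, 1.7, 6.1]
width: 0.0108
grasp_force: 61.4
```

Emit:
{"api": "drive_tool", "payload": {"plan": [[0, 0, 0, 0.4, 0], [0, 0, 0, 0.8, 0], [0, 0, 0, 1.2, 0], [0, 0, 0, 1.7, 0], [0, 0, 0, 2.3, 0], [0, 0, 0, 3.2, 0], [0, 0, 0, 5, 0], [0, 0, 0, 8, 0], [0, 0, 0, 11, 0], [0, 0, 0, 13.3, 0]]}}

```text
t: 26.35
ee_pos: [0.5984, -0.3215, 0.2547]
tcp_rot: [0.774, 0.633, -0.001, -0.0]
ft_force: [-0.0, -0.2, -1.6]
width: 0.0107
grasp_force: 60.5
```

Emit:
{"api": "drive_tool", "payload": {"plan": [[0, -1, 6, 0.5, 3], [0, -2, 12, 0.5, 6], [0, -3, 18, 0.5, 9], [0, -4, 24, 0.5, 12], [0, -5.5, 30, 0.5, 15], [0, -7, 36, 0.5, 20], [0, -8.5, 42, 0.5, 25], [0, -10, 48, 0.5, 30], [0, -11.5, 54, 0.5, 30], [0, -12.1, 58, 0.5, 30]]}}

```text
t: 27.6
ee_pos: [0.4764, 0.2601, 0.2584]
tcp_rot: [0.583, 0.812, -0.001, -0.0]
ft_force: [0.7, -0.8, -0.4]
width: 0.0109
grasp_force: 60.5
```

Emit:
{"api": "drive_tool", "payload": {"plan": [[0, 0, 0, 0, 0], [0, 0, 0, 0, 0]]}}

```text
t: 27.85
ee_pos: [0.4778, 0.2577, 0.2581]
tcp_rot: [0.584, 0.812, -0.001, 0.0]
ft_force: [-0.1, 0.2, -0.3]
width: 0.0105
grasp_force: 60.5
```

Lower, release, rise, move clear of the bin and look.

Emit:
{"api": "drive_tool", "payload": {"plan": [[0, 0, 0, -6, 0], [0, 0, 0, -12, 0], [0, 0, 0, -13.3, 0], [0, 0, 0, -13.3, 0], [0.4, 0, 0, -13.3, 0], [0.4, 0, 0, -13.3, 0], [0.4, 0, 0, -13.3, 0], [0.4, 0, 0, -7, 0], [0.4, 0, 0, -1, 0], [0.7, 0, 0, 0, 0]]}}

```text
t: 29.1
ee_pos: [0.4802, 0.2596, 0.2635]
tcp_rot: [0.584, 0.812, 0.005, 0.002]
ft_force: [0.5, -0.6, -0.2]
width: 0.0508
grasp_force: 0.0
```

Emit:
{"api": "drive_tool", "payload": {"plan": [[1, 1.5, -6, 0, 0], [1, 3, -12, 0, 0], [1, 4, -18, 0, 0], [1, 5, -24, 0, 0], [1, 6, -30, 0, 0], [1, 6, -36, 0, 0], [1, 8, -42, 0, 0], [1, 10, -46, 0, 0], [1, 10, -46, 0, 0]]}}

```text
t: 30.22
ee_pos: [0.5787, -0.2042, 0.2566]
tcp_rot: [0.585, 0.811, -0.0, -0.001]
ft_force: [-0.3, 0.8, 0.5]
width: 0.0857
grasp_force: 0.0
```

```bash
python3 - <<'E'
from h import *
s=env.read_state();print(s["t"],s["ee_pos"],s["tcp_rot"],s["joints"])
im,P,c=cam("side"); im2,P2,c2=cam("top"); save("b6",np.hstack([im[80:300,160:400],im2[80:300,110:420]]))
for I,Q in((im,P),(im2,P2)):
    m=(Q[...,2]>.006)&(Q[...,2]<.075)&(I.max(-1)<60)&(abs(Q[...,0]-.447)<.1)&(abs(Q[...,1]+.07)<.1)
    if m.sum()>5: print("pot",m.sum(),Q[m].min(0).round(4),Q[m].max(0).round(4))
z=P2[...,2]; m=(z>.06)&(z<.14)&(abs(P2[...,0]-.536)<.1)&(abs(P2[...,1]-.226)<.1); print("bin content z", np.percentile(z[m],[5,50,99]))
E
```

```text
30.225 [ 0.57866265 -0.20417288  0.25660417] [ 5.85354467e-01  8.10777209e-01 -3.56792011e-04 -5.80947112e-04] [-3.57755151e-01  3.77929718e-01  1.46013255e+00 -3.94894337e-04
  1.30483962e+00 -6.77812736e-01]
pot 275 [ 0.3872 -0.0703  0.0063] [ 0.4479 -0.0011  0.0674]
pot 180 [ 0.3873 -0.0673  0.006 ] [ 0.4446 -0.0102  0.062 ]
bin content z [0.06338012 0.08444751 0.13827873]
```

View pics/b6.png

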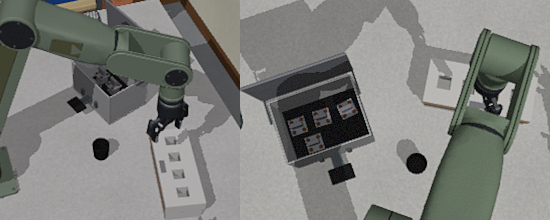

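All four pods are in the bin and the garden is empty. The pot was knocked aside and is now at (417,163) in the right half, so I'll measure it precisely.

```bash
python3 - <<'E'
from h import *
for n in("top","side"):
    I,Q,c=cam(n)
    for lo,hi in((.053,.07),(.006,.07)):
        m=(Q[...,2]>lo)&(Q[...,2]<hi)&(I.max(-1)<70)&(abs(Q[...,0]-.42)<.07)&(abs(Q[...,1]+.04)<.07)
        q=(Q[m][:,:2]*1000).astype(np.float32); print(n,lo,len(q),cv2.minEnclosingCircle(q))
    v,u=np.nonzero(m); (U,V),r=cv2.minEnclosingCircle(np.stack([u,v],1).astype(np.float32)); print(U,V,r,ray(c,U,V,.055))
E
```

```text
top 0.053 49 ((416.09259033203125, -39.2481575012207), 29.59412384033203)
top 0.006 181 ((416.09259033203125, -39.2481575012207), 29.59412384033203)
286.1288146972656 242.86680603027344 10.351122856140137 [ 0.41644757 -0.03920353  0.055     ]
side 0.053 54 ((419.3371276855469, -37.158409118652344), 32.40366744995117)
side 0.006 277 ((416.244873046875, -37.141483306884766), 34.53984832763672)
260.6797180175781 228.52304077148438 10.610855102539062 [ 0.41233441 -0.05150182  0.055     ]
```

Emit:
{"api": "drive_tool", "payload": {"plan": [[1, -5, 5, 0, 0], [1, -10, 10, 0, 0], [1, -14, 14, 0, 0], [1, -16.2, 16.5, 0, 0], [1, -16.2, 16.5, 0, 0], [1, -16.2, 16.5, -6, 0], [1, -16.2, 16.5, -12, 0], [1, -16.2, 16.5, -14, 0], [1, -16.2, 16.5, -14, 0]]}}

```text
t: 31.55
ee_pos: [0.4157, -0.0363, 0.117]
tcp_rot: [0.584, 0.812, -0.001, -0.001]
ft_force: [-0.5, 0.1, 0.6]
width: 0.0852
grasp_force: 0.0
```

```bash
python3 - <<'E'
from h import *
s=env.read_state();print(s["t"],s["ee_pos"],s["ft_force"])
I,Q,c=cam("side"); m=(Q[...,2]>.03)&(Q[...,2]<.07)&(I.max(-1)<70)&(abs(Q[...,0]-.42)<.1)&(abs(Q[...,1]+.04)<.1)
q=(Q[m][:,:2]*1000).astype(np.float32); print(len(q),cv2.minEnclosingCircle(q))
save("p7",cv2.resize(I[150:300,180:340],None,fx=3,fy=3))
E
```

```text
31.55 [ 0.41568808 -0.03630993  0.11698887] [-0.45852945  0.06747379  0.59290494]
173 ((414.6319580078125, -36.368160247802734), 34.71260452270508)
```

View pics/p7.png

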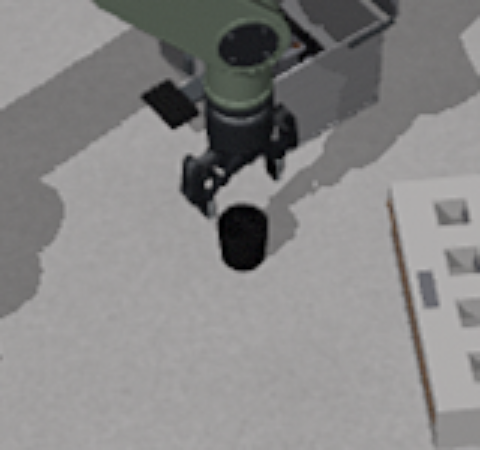

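The open gripper is centred above the pot (crop (243,237)) and the pot hasn't moved. Descend, grip, lift.

Emit:
{"api": "drive_tool", "payload": {"plan": [[1, 0.1, -0.2, -3, 0], [1, 0.1, -0.2, -6, 0], [1, 0.1, -0.2, -7.4, 0], [1, 0.1, -0.2, -7.4, 0], [0, 0.1, -0.2, -7.4, 0], [0, 0.1, -0.2, -7.4, 0], [0, 0.1, -0.2, -7.4, 0], [0, 0.1, -0.2, -7.4, 0]]}}

```text
t: 32.6
ee_pos: [0.4186, -0.0386, 0.046]
tcp_rot: [0.584, 0.812, 0.001, 0.002]
ft_force: [-1.9, 0.8, 8.7]
width: 0.0589
grasp_force: 62.6
```

Emit:
{"api": "drive_tool", "payload": {"plan": [[0, 0, 0, 4, 0], [0, 0, 0, 10, 0], [0, 0, 0, 16, 0], [0, 0, 0, 21, 0], [0, 0, 0, 21, 0]]}}

```text
t: 33.22
ee_pos: [0.4195, -0.0387, 0.259]
tcp_rot: [0.584, 0.812, 0.003, 0.005]
ft_force: [0.3, -0.1, -0.4]
width: 0.059
grasp_force: 64.6
```

Emit:
{"api": "drive_tool", "payload": {"plan": [[0, 1, 3, 0.5, -10], [0, 2, 6, 0.5, -20], [0, 3, 9, 0.5, -30], [0, 4, 12, 0.5, -40], [0, 6, 15, 0.5, -50], [0, 8, 18, 0.5, -60], [0, 9, 20.3, 0.5, -70], [0, 9, 20.3, 0.5, -80], [0, 9, 20.3, 0.5, -90], [0, 9, 20.3, 0.5, -90]]}}

```text
t: 34.48
ee_pos: [0.5067, 0.1644, 0.2583]
tcp_rot: [0.987, 0.162, -0.001, 0.0]
ft_force: [1.2, -0.3, -0.2]
width: 0.0591
grasp_force: 64.5
```

Emit:
{"api": "drive_tool", "payload": {"plan": [[0, 0, 0, -4, 0], [0, 0, 0, -9, 0], [0, 0, 0, -12.5, 0], [0, 0, 0, -12.5, 0], [0, 0, 0, -12.5, 0]]}}

```text
t: 35.1
ee_pos: [0.5082, 0.1647, 0.1354]
tcp_rot: [0.987, 0.162, 0.001, -0.0]
ft_force: [0.6, 0.6, 1.0]
width: 0.059
grasp_force: 64.6
```

Emit:
{"api": "drive_tool", "payload": {"plan": [[0, 0, 0, -2, 0], [0, 0, 0, -2, 0], [0.85, 0, 0, -2, 0], [0.85, 0, 0, -2, 0], [0.85, 0, 0, -2, 0], [0.85, 0, 0, -2, 0], [0.85, 0, 0, 4, 0], [0.85, 0, 0, 10, 0], [0.7, 0, 0, 15, 0], [0.5, -5, -3, 15, 0]]}}

```text
t: 36.35
ee_pos: [0.4616, 0.1359, 0.2887]
tcp_rot: [0.987, 0.162, 0.006, -0.001]
ft_force: [-0.5, -0.5, -0.1]
width: 0.0436
grasp_force: 0.0
```

Emit:
{"api": "drive_tool", "payload": {"plan": [[0, -4, -6, 2, 10], [0, -4, -12, 5, 20], [0, -4, -18, 8, 30], [0, -4, -24, 8, 40], [0, -4, -30, 8, 40], [0, -4, -30, 8, 40]]}}

```text
t: 37.1
ee_pos: [0.4169, -0.1678, 0.3645]
tcp_rot: [0.873, 0.488, 0.0, 0.0]
ft_force: [0.1, 0.6, 1.0]
width: 0.0001
grasp_force: 0.0
```

```bash
python3 - <<'E'
from h import *
s=env.read_state();print(s["t"],s["ee_pos"],s["tcp_rot"],s["joints"])
im,P,c=cam("side"); im2,P2,c2=cam("top"); save("b8",np.hstack([im[60:300,160:400],im2[60:300,60:420]]))
B=np.array([.536,.226]);a=np.radians(18.5);z=P2[...,2]
x=(P2[...,0]-B[0])*np.cos(a)+(P2[...,1]-B[1])*np.sin(a);y=-(P2[...,0]-B[0])*np.sin(a)+(P2[...,1]-B[1])*np.cos(a)
m=(abs(x)<.06)&(abs(y)<.1);print("content max z",np.sort(z[m])[-8:])
m=(z>.17)&(abs(y)<.14)&(x>0)&(x<.2)&(z<.37);print("lid",x[m].min(),z[m].max())
E
```

```text
37.1 [ 0.41687141 -0.16784849  0.36448936] [8.72701727e-01 4.88253508e-01 1.29507776e-04 4.36957133e-04] [-4.08155290e-01  6.20024133e-02  1.60993116e+00 -3.26555611e-04
  1.46880745e+00  1.42499264e-01]
content max z [0.08154898 0.08157514 0.08163498 0.08167126 0.08243457 0.08258237
 0.08300877 0.08410222]
lid 0.0766532717425196 0.35467826495395
```

View pics/b8.png

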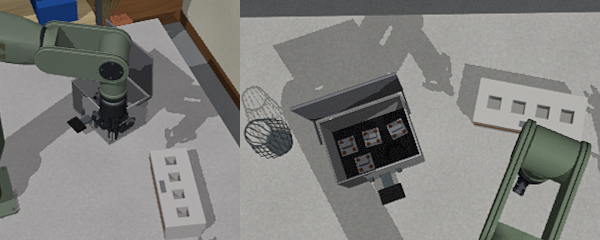

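The garden is empty, the lid is open, and four pods stand in the bin. I'll check that the pot is in the gap and that the table is clear.

```bash
python3 - <<'E'
from h import *
for n in("top","side"):
    I,P,c=cam(n); B=np.array([.536,.226]);a=np.radians(18.5);z=P[...,2]
    x=(P[...,0]-B[0])*np.cos(a)+(P[...,1]-B[1])*np.sin(a);y=-(P[...,0]-B[0])*np.sin(a)+(P[...,1]-B[1])*np.cos(a)
    if n=="top":
        m=(x>-.08)&(x<-.012)&(y>-.105)&(y<.0)&(z>.04)&(z<.09);print("gap",m.sum(),x[m].min(),x[m].max(),y[m].min(),y[m].max(),np.median(z[m]))
    m=(z>.02)&(z<.08)&(I.max(-1)<60)&(P[...,0]>.15)&(P[...,0]<.9)&(abs(P[...,1])<.7)
    k,l,s,ce=cv2.connectedComponentsWithStats(m.astype(np.uint8))
    for i in range(1,k):
        if s[i,4]>15: print(n,s[i],P[l==i].mean(0).round(3))
E
```

```text
gap 121 -0.0746647036185181 -0.01481107613805649 -0.07861552113463972 -0.018614137780996576 0.06145787986644879
top [217 163   6   6  21] [0.648 0.153 0.042]
top [146 168  59  24 223] [0.601 0.29  0.054]
top [423 191   4  11  24] [ 0.552 -0.449  0.03 ]
top [204 201  23  22 162] [0.517 0.171 0.05 ]
top [162 203  11   6  19] [0.526 0.298 0.066]
top [179 220  11   7  19] [0.475 0.251 0.065]
top [166 239  22   8  59] [0.422 0.275 0.054]
top [198 243  27  22 355] [0.39  0.175 0.055]
top [435 271   4  11  20] [ 0.316 -0.471  0.033]
side [228 177  25  16 179] [0.393 0.173 0.055]
```

Emit:
{"api": "drive_tool", "payload": {"plan": [[0, 2, 3, 6, 5], [0, 4, 6, 10, 10], [0, 8, 11, 10, 15], [0, 12, 16, 10, 20], [0, 15, 21, 10, 25], [0, 18, 26, 10, 30], [0, 21, 31, 10, 35], [0, 23, 36, 10, 40], [0, 24.7, 41, 10, 45], [0, 24.7, 43.7, 10, 50]]}}

```text
t: 38.55
ee_pos: [0.664, 0.2763, 0.462]
tcp_rot: [0.581, 0.814, -0.001, -0.001]
ft_force: [0.5, -0.9, 0.3]
width: 0.0
grasp_force: 0.0
```

Pot confirmed in the bin. Lower behind the lid.

Emit:
{"api": "drive_tool", "payload": {"plan": [[0, 0.3, -0.7, 0, 0], [0, 0.3, -0.7, -6, 0], [0, 0.3, -0.7, -12.5, 0], [0, 0.3, -0.7, -12.5, 0], [0, 0.3, -0.7, -12.5, 0]]}}

```text
t: 39.17
ee_pos: [0.6685, 0.2649, 0.3431]
tcp_rot: [0.584, 0.812, 0.003, 0.002]
ft_force: [0.9, 0.8, 0.6]
width: -0.0001
grasp_force: 0.0
```

```bash
python3 - <<'E'
from h import *
s=env.read_state();print(s["t"],s["ee_pos"],s["ft_force"])
im,P,c=cam("side"); im2,P2,c2=cam("top"); save("b9",np.hstack([im[30:270,160:400],im2[60:300,60:420]]))
E
```

```text
39.175 [0.66853205 0.26492362 0.34308164] [0.92626645 0.7874536  0.55159863]
```

View pics/b9.png

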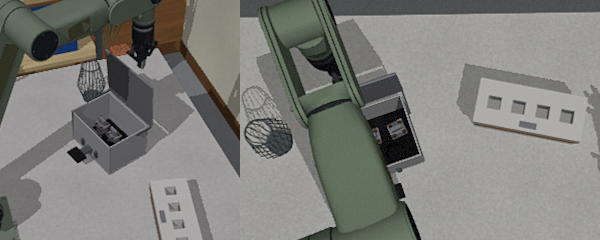

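The gripper is behind the open lid (left crop (143,55)), clear of the lantern. Now to sweep it shut along the lid's arc.

Emit:
{"api": "drive_tool", "payload": {"plan": [[0, -1.5, -0.5, -0.2, 0], [0, -3, -1, -0.4, 0], [0, -4.2, -1.4, -0.4, 0], [0, -5.2, -1.7, -0.4, 0], [0, -6.5, -2.1, -0.6, 0], [0, -7.9, -2.6, -0.8, 0], [0, -9.2, -3.1, -1.4, 0], [0, -10.4, -3.5, -2.1, 0], [0, -12, -4, -3.4, 0], [0, -12, -4, -3.4, 0]]}}

```text
t: 40.52
ee_pos: [0.5465, 0.2243, 0.3055]
tcp_rot: [0.584, 0.812, -0.0, -0.0]
ft_force: [0.1, 0.3, 1.1]
width: 0.0002
grasp_force: 0.0
```

Emit:
{"api": "drive_tool", "payload": {"plan": [[0, -1.7, -0.6, -1.4, 0], [0, -3.2, -1, -3.1, 0], [0, -4.6, -1.5, -4.9, 0], [0, -5.8, -1.9, -7, 0], [0, -6.9, -2.3, -9, 0], [0, -7.4, -2.5, -10.4, 0], [0, -7.8, -2.6, -11.5, 0], [0, -7.8, -2.6, -11.5, 0]]}}

```text
t: 41.52
ee_pos: [0.4693, 0.1985, 0.1897]
tcp_rot: [0.584, 0.812, -0.0, -0.0]
ft_force: [-0.6, 0.3, 0.7]
width: -0.0007
grasp_force: 0.0
```

```bash
python3 - <<'E'
from h import *
s=env.read_state();print(s["t"],s["ee_pos"],s["ft_force"])
im,P,c=cam("side"); im2,P2,c2=cam("top"); save("b10",np.hstack([im[30:270,160:400],im2[60:300,60:420]]))
E
```

```text
41.525 [0.46929833 0.19852009 0.1897223 ] [-0.5787671   0.34015196  0.72335484]
```

View pics/b10.png

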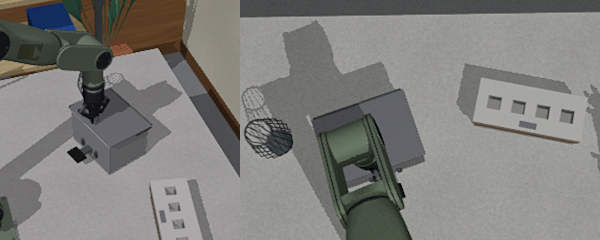

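The lid is nearly shut under the fingertips; press it home.

Emit:
{"api": "drive_tool", "payload": {"plan": [[0, 0, 0, -0.4, 0], [0, 0, 0, -0.8, 0], [0, 0, 0, -1.1, 0], [0, 0, 0, -1.3, 0], [0, 0, 0, -1.3, 0]]}}

```text
t: 42.25
ee_pos: [0.4694, 0.1985, 0.1788]
tcp_rot: [0.584, 0.812, 0.0, 0.0]
ft_force: [-3.3, -1.2, 11.0]
width: 0.0001
grasp_force: 5.6
```

Emit:
{"api": "drive_tool", "payload": {"plan": [[0, 0, 0, -0.2, 0], [0, 0, 0, -0.2, 0], [0, 0, 0, 1, 0], [0, 0, 0, 5, 0], [0, 0, 0, 11, 0], [0, -1, -6, 15, 0], [0, -1, -12, 17, 0], [0, -1, -18, 17, 0], [0, -1, -24, 17, 0], [0, -1, -30, 17, 0]]}}

```text
t: 43.5
ee_pos: [0.459, -0.1008, 0.3473]
tcp_rot: [0.584, 0.812, 0.0, 0.0]
ft_force: [0.9, 0.6, 0.1]
width: 0.0002
grasp_force: 0.0
```

```bash
python3 - <<'E'
from h import *
s=env.read_state();print(s["t"],s["ee_pos"],s["ft_force"])
I,P,c=cam("top"); B=np.array([.536,.226]);a=np.radians(18.5);z=P[...,2]
x=(P[...,0]-B[0])*np.cos(a)+(P[...,1]-B[1])*np.sin(a);y=-(P[...,0]-B[0])*np.sin(a)+(P[...,1]-B[1])*np.cos(a)
for lo,hi in((-.09,-.05),(-.02,.02),(.05,.09)):
    m=(x>lo)&(x<hi)&(abs(y)<.11); print(lo,np.median(z[m]),z[m].max())
I2,_,_=cam("side"); save("b11",np.hstack([I2[30:390,140:400],I[30:390,30:540]]))
E
```

```text
43.5 [ 0.45902428 -0.10084037  0.34731554] [0.9322574  0.61900468 0.08382638]
-0.09 0.15993701728342033 0.16849087022635828
-0.02 0.15958011475493739 0.170507177406533
0.05 0.15972924177705622 0.16914362804034808
```

View pics/b11.png

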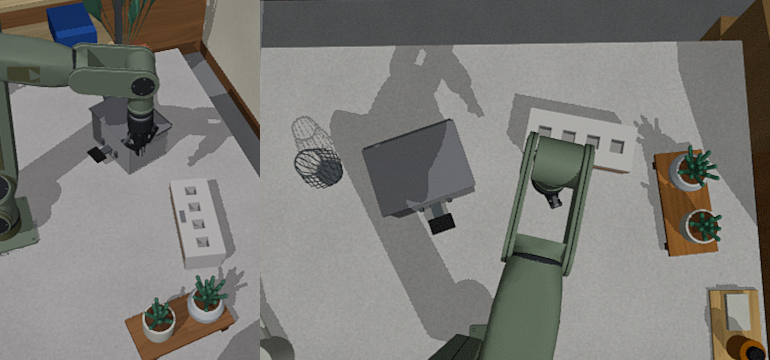

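The lid is flat and shut at 160 mm (at (418,168)). The garden sockets are empty, no pot stands on the table, and the planters and lantern haven't moved.

```bash
python3 -c "
from cell import env
print(env.hand_in())"
```

```text
the job is handed in; nothing more can be done
None
```

The job is handed in: all four pods and the one nursery pot on the table are in the bin, its lid is fully shut, and the planters and lantern are where they were.

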